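# Balance the pressing bar on the gluing anvil

## Robot

A 6-joint arm with a two-finger parallel gripper is mounted at the origin on a cart in front of the work surface, level with it; the furniture and walls round the work are solid. World frame = base frame: x ahead of the robot, y to its left, z up, the work surface at z = 0. Lengths are in m, angles in degrees, forces in N, time in s.
With the tool pointing down it reaches from about 0.35 to 0.85 m from the base axis. Payload 8.1 kg.
Tool frame: the origin (TCP) lies on the front face of the gripper's body, between the roots of the fingers; the fingertips stand 73 mm ahead of it and the grasp point (between the pads) lies 54 mm ahead of it; z points along the fingers, y is the line along which they close (so a half turn about z gives the same grasp; the last joint's range is limited). The gripper opens to 85 mm and grips with 20 to 120 N. Pads are 22 mm wide; open, the fingers measure 114 mm over their backs; the gripper's body (76 mm by 85 mm) begins 54 mm behind the grasp point. The pads swing forward as they close: fully open they stand 13 mm farther back than shut.
Start: joints at [63.575, 7.471, 85.268, -0, 87.261, -4.893], TCP at [0.22, 0.558, 0.304] pointing down, gripper open.
Joint ranges: [-169.43, 169.43], [-51.17, 129.36], [1.28, 143.12], [-76.62, 256.62], [0, 156.53], [-152.29, 152.29]. Speed limits (degrees/s): [136.94, 136.94, 159.86, 180, 180, 180].

## Interface

Orientations are given as [roll, pitch, yaw] about the fixed x, y, z axes, in that order (R = Rz(yaw) Ry(pitch) Rx(roll)).
In Python, from station import r, effector, optics, models gives the robot as it stands. Calls block until the motion is done:
- r.goto(position, orientation): joint-space move of the TCP to a pose.
- r.move_linear(position, speed=0.15, ori=None, stop_force=None): straight line of the TCP; ori=None keeps the orientation; speed is the mean speed in m/s. With stop_force (N) it stops when the force on the tool has changed by that much, and returns True; else False.
- r.movej(angles): joint-space move.
- effector.command_gripper(opening, grasp_force=None): finger opening in m; grasp_force is the grip in N (None keeps the last); returns when the fingers have stopped.
- r.wait(seconds).
- r.inverse_kinematics(position, orientation): joint angles nearest the present ones, or None.
- r.get_obs(): the state.
- optics.snapshot(name): name is "side" or "top" or "wrist"; returns (picture, depth): 400x640x3 uint8, red, green, blue; 400x640 float32, m along the optical axis (not along the pixel's ray), 0 where there is no reading.
- optics.camera_params(name): a dict with "fx", "fy", "cx", "cy" (pixels), "T" (4x4, takes a point from camera to world coordinates). Camera axes: x right, y down, z forward; pixel columns grow to the right and rows downward; lengths in m; the calibration is good to about 2 mm. A picture is of the moment at which its call begins: read the wrist's pose just before it. camera_params takes no time and is no camera call; for the wrist camera it gives the pose at the moment of the call.
A pose or a line that the arm cannot do raises r.Unreachable and nothing moves.
- r.finish_job(): hands the job in; it is judged then, once.
Trained networks look in the newest picture that a camera, given by its name, has taken for a name from the list of things; names that differ only in an ending like _2 or _b are one class to them, and where a whole thing is asked for, a point or a joint stands for the part that bears it (a point fixed in the world has none). Each returns a list of dicts, best first, with "p" (0 to 1); they miss things now and then, are a little off and sometimes report something else, mostly with a low value. They report only what shows in the picture. A call takes as long as a camera call. They do not tell look-alikes from the thing itself.
- models.masks_of(camera, query): "region" (400x640 bool, what is visible of it) and "rect" ([centre column, centre row, width, height] in pixels, round what is visible of it).
The state is a dict: "t": time; "joint_pos": joint angles; "dq": joint speeds; "tau": joint torques, N m; "eef_pos": TCP position; "ee_rot": TCP orientation; "contact_force": force on the tool from outside, world axes, zero at the start; "wrist_torque": the same for the moment, N m; "opening": finger opening in m; "finger_force": force on a finger pad.
Only numpy, scipy, OpenCV 4.12 (cv2) and the standard library are available. Lean on these libraries where they do the work, as an engineer would, in place of code of your own. Each camera call takes 0.05 s, during which the arm holds its last target. There are 200 camera calls.

## Task

Draw the dark pressing bar out of the wooden rack by its free end and lay it down on the open bench, letting go of it. A lead weight is stuck at an unknown place inside it, so feel where the bar balances; then take it up again and set it gently, level and square across the narrow top of the small grey anvil, so that it stays there balanced by itself. Leave the cone of thread, the wax tin, the rubbing block and the heel block where they are.

Things in the scene. Friction and masses are not known exactly. Their poses are not given: they have to be found in the camera images.
- bar: loose square steel tube, 220 x 28 x 28 mm, dark, black end caps, both ends alike. Origin: middle of its underside; x along it, z up. 0.48 to 0.62 kg. A lead slug stuck fast inside puts its balance point up to 67 mm from the middle, toward either end, new each time; gripped off that point it pulls on the wrist (weight x distance) or droops. Starts flat in the rack, one end sticking out 85 to 95 mm.
- bar_mid (a point): the centre of the bar: middle of its length, width and height (14 mm above its underside); axes as the bar's.
- rack: fixed light wooden rack, 150 (x) x 76 (y) x 52 mm high, without a floor: slot 52 mm wide, 40 mm high, 140 mm deep, open only at its -x end, roof over its whole length. Origin at the centre of its underside on the bench; -x is the way the bar comes out.
- rack_mouth (a point): centre line of the slot in the plane of its open end, 14 mm above the bench (75 mm to -x of the rack's origin); axes as the rack's.
- anvil: fixed grey stand: foot 90 (x) x 80 (y) x 10 mm with four bolt heads, narrow neck, dark wooden crest 16 mm in x by 26 mm in y, flat top 64 mm above the bench. Origin: centre of its underside. The bar shall lie along the anvil's x, across the 16 mm crest, either way round; it stays level only with its balance point within 8 mm of the crest's centre line.
- anvil_top (a point): centre of the flat top of the anvil's crest, 64 mm above the bench; axes as the anvil's.
- thread_cone: bystander: dark cone of thread, 56 mm wide, 81 mm high, origin under its centre; leave it alone.
- wax_tin: bystander: flat round tin, 60 mm wide, 25 mm high, origin under its centre; leave it alone.
- rubbing_block: bystander: grey rubbing block, 37 x 53 x 18 mm, origin under its centre; leave it alone.
- heel: bystander: brown stacked heel block, 48 x 26 x 28 mm, origin under its centre; leave it alone.
Mind the look-alikes: they are no part of the job. Several things have the shape of the rack; the one meant has the colours described above.

How it is judged:
By the outcome, as a careful person would: the job done as asked, in the order asked, and still so for the second after the job is handed in, with the robot touching nothing.
It also fails if it takes over 58 s, if anything falls off the work surface, if the arm or the gripper's body presses on something with over 40 N, if the wrist force passes 120 N, or if a joint passes its speed limit or range.

## Working session

There is one attempt and no reset: what is moved stays moved. The work goes in short steps, each a Python script; the robot and the scene stay as the last script left them, time stands still between calls to the robot, and variables do not carry over. Pictures are saved under pics/ and viewed, at most 10 in all, crops included, and the job is handed in when it is done.

```bash
ls; mkdir -p pics; cat > h.py <<'E'
import numpy as np, cv2
from station import r, effector, optics, models
def cloud(name,depth):
    p=optics.camera_params(name);v,u=np.mgrid[0:400,0:640]
    P=np.stack([(u-p['cx'])/p['fx']*depth,(v-p['cy'])/p['fy']*depth,depth],-1)
    W=P@p['T'][:3,:3].T+p['T'][:3,3]; W[depth==0]=np.nan
    return W
E
python3 - <<'E'
from h import *
ims=[]
for c in ["top","side"]:
    im,d=optics.snapshot(c);W=cloud(c,d);np.save(f'pics/{c}.npy',W)
    cv2.imwrite(f'pics/{c}0.png',im[:,:,::-1])
    print(c,optics.camera_params(c)['T'][:3,3].round(3))
    for q in ["bar","rack","anvil","thread_cone","wax_tin","rubbing_block","heel"]:
        for m in models.masks_of(c,q)[:3]:
            w=W[m['region']];w=w[~np.isnan(w[:,0])]
            if len(w): print(q,round(m['p'],2),np.round(m['rect']),np.median(w,0).round(3),np.percentile(w,2,axis=0).round(3),np.percentile(w,98,axis=0).round(3))
o=r.get_obs();print(o)
E
```

```text
pics
top [0.487 0.048 0.908]
bar 0.8 [243. 215.  41.   7.] [0.506 0.218 0.028] [0.492 0.175 0.013] [0.519 0.266 0.031]
rack 0.69 [187. 213.  77.  33.] [0.504 0.335 0.052] [0.469 0.265 0.029] [0.541 0.409 0.055]
rack 0.66 [306. 288.  72.  51.] [0.353 0.069 0.052] [ 0.308 -0.001  0.024] [0.398 0.141 0.055]
anvil 0.72 [399. 207.  42.  41.] [ 0.531 -0.133  0.01 ] [ 0.491 -0.181  0.006] [ 0.572 -0.092  0.064]
thread_cone 0.81 [305. 126.  23.  29.] [0.699 0.086 0.07 ] [0.684 0.062 0.004] [0.725 0.11  0.083]
wax_tin 0.62 [347. 123.  22.  26.] [ 0.727 -0.01   0.024] [ 0.701 -0.036  0.006] [0.755 0.015 0.028]
rubbing_block 0.74 [424. 269.  23.  28.] [ 0.399 -0.195  0.016] [ 0.374 -0.215  0.004] [ 0.422 -0.175  0.02 ]
heel 0.63 [231. 131.  24.  13.] [0.695 0.252 0.028] [ 0.683  0.232 -0.   ] [0.711 0.274 0.031]
side [0.412 0.849 0.699]
bar 0.65 [334. 254.  14.  19.] [0.503 0.211 0.025] [ 0.49   0.176 -0.001] [0.518 0.243 0.028]
rack 0.93 [402. 222.  38.  53.] [0.35  0.102 0.049] [0.303 0.005 0.002] [0.397 0.15  0.052]
rack 0.63 [322. 299.  51.  75.] [0.501 0.366 0.049] [0.466 0.27  0.003] [0.5
[... 690 characters left out ...]
234 -0.   ] [0.709 0.276 0.028]
{'t': 0.8, 'joint_pos': array([ 6.35754299e+01,  7.46804611e+00,  8.52675077e+01, -2.21645580e-03,
        8.72630138e+01, -4.89179446e+00]), 'dq': array([ 0.01192549, -0.0090525 ,  0.08437584,  0.09434945,  0.0197075 ,
        0.02101345]), 'tau': array([-3.35312416e-04, -5.69228303e+01, -5.00857651e+01, -3.06729553e-04,
        4.45710511e-04,  3.50378286e-05]), 'eef_pos': array([0.22019633, 0.55813125, 0.30392758]), 'ee_rot': array([1.79998762e+02, 2.32801005e-03, 1.58467330e+02]), 'contact_force': array([0.01398763, 0.29591025, 0.45244132]), 'wrist_torque': array([ 0.0447692 , -0.00248996, -0.01469245]), 'finger_force': 0.0, 'opening': 0.08518315863517609}
```

```bash
python3 - <<'E'
import cv2,numpy as np
a=cv2.imread('pics/top0.png')[90:320,130:470];b=cv2.imread('pics/side0.png')[130:360,200:460]
cv2.imwrite('pics/v1.png',np.vstack([cv2.resize(a,(443,300),interpolation=2), cv2.copyMakeBorder(cv2.resize(b,(339,300),interpolation=2),0,0,0,104,0)]))
W=np.load('pics/top.npy')
def rect(sel,name):
    P=W[sel][:,:2]; print(name,len(P),cv2.minAreaRect(P.astype(np.float32)))
x,y,z=W[...,0],W[...,1],W[...,2]
rect((abs(x-.505)<.03)&(y>.16)&(y<.262)&(z>.022)&(z<.034),'bar')
rect((abs(x-.504)<.06)&(y>.24)&(y<.43)&(z>.046)&(z<.06),'rack')
rect((abs(x-.53)<.07)&(abs(y+.135)<.07)&(z>.055)&(z<.072),'crest')
rect((abs(x-.53)<.07)&(abs(y+.135)<.07)&(z>.006)&(z<.072),'anvil')
E
```

```text
bar 475 ((0.5052417516708374, 0.21809548139572144), (0.027190489694476128, 0.08673537522554398), 1.5682313442230225)
rack 2348 ((0.5051347613334656, 0.3384389579296112), (0.14990828931331635, 0.0759851485490799), 89.89816284179688)
crest 99 ((0.5318849086761475, -0.13673299551010132), (0.02571035735309124, 0.01589888334274292), 11.996423721313477)
anvil 1356 ((0.5319457054138184, -0.13685739040374756), (0.07990352809429169, 0.09006313234567642), 13.01198673248291)
```

View pics/v1.png

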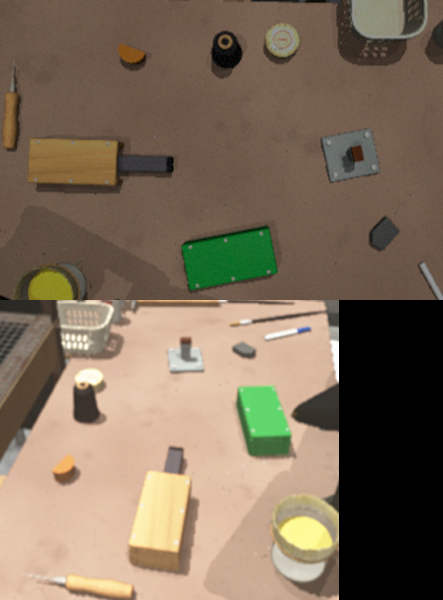

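The wooden rack is at the left of the top crop, with the bar sticking out toward -y (end at about pixel 172,164). The green rack is the look-alike, and the anvil is at (350,155). The fitted sizes match the given ones: rack 150x76, foot 90x80, crest 26x16 at z 64.

```bash
cat >> h.py <<'E'
def ft(n=25):
    o=[]
    for _ in range(n): r.wait(0.02); s=r.get_obs(); o.append(np.r_[s['contact_force'],s['wrist_torque']])
    return np.mean(o,0), np.std(o,0)/n**.5
E
python3 - <<'E'
from h import *
x,y=0.5055,0.200; O=[180,0,91.5]
r.goto([x,y,0.17],O); print(r.get_obs()['t'],r.get_obs()['joint_pos'].round(1))
print(r.move_linear([x,y,0.0785],speed=0.12,stop_force=12))
effector.command_gripper(0.02,60)
s=r.get_obs();print(s['t'],s['opening'],s['finger_force'],s['contact_force'].round(2))
print(r.move_linear([x,y-0.18,0.0795],speed=0.09,stop_force=30))
s=r.get_obs();print(s['t'],s['eef_pos'],s['opening'],s['contact_force'].round(2))
r.move_linear([x,y-0.18,0.0785],speed=0.05)
effector.command_gripper(0.085)
r.move_linear([x,y-0.18,0.17],speed=0.2)
print(ft(15))
im,d=optics.snapshot("top");W=cloud("top",d);cv2.imwrite('pics/top1.png',im[:,:,::-1]);np.save('pics/top1.npy',W)
for m in models.masks_of("top","bar")[:2]:
    w=W[m['region']];w=w[w[:,2]>.02];print(m['p'],m['rect'],cv2.minAreaRect(w[:,:2].astype(np.float32)),np.median(w[:,2]))
print(r.get_obs()['t'])
E
```

```text
2.5417 [ 16.3   4.9 102.4   0.   72.7  14.7]
False
4.0167 0.026689549748732482 61.17220401763916 [-0.65 -0.7   4.74]
False
6.1667 [0.50528649 0.01991971 0.07928383] 0.026749306544632118 [-0.11 -1.   -4.23]
(array([-0.08494699, -0.05819643, -0.12425765,  0.00085363,  0.00481046,
       -0.00497119]), array([0.17046526, 0.15073357, 0.08957063, 0.00924797, 0.00993084,
       0.0070083 ]))
0.56 [263.0, 216.2, 35.0, 14.5] ((0.5037882924079895, 0.14913582801818848), (0.12899212539196014, 0.02902240678668022), 89.68706512451172) 0.027451375928134403
7.975
```

```bash
python3 - <<'E'
from h import *
x,y=0.504,0.1035; O=[180,0,90]
r.move_linear([x,y,0.15],speed=0.15,ori=O)
f0,e0=ft(40)
r.move_linear([x,y,0.0785],speed=0.12,stop_force=12)
effector.command_gripper(0.02,110)
s=r.get_obs();print(s['t'],s['opening'])
r.move_linear([x,y,0.113],speed=0.08); r.wait(0.3)
f,e=ft(60); d=f-f0; print(d.round(3),e.round(3)); print('offset y',d[3]/d[2], 'x',-d[4]/d[2])
im,dd=optics.snapshot("side");cv2.imwrite('pics/side2.png',im[:,:,::-1]);W=cloud("side",dd)
for m in models.masks_of("side","bar")[:2]:
    w=W[m['region']];w=w[w[:,2]>.02]
    print(m['p'],m['rect'],np.percentile(w,[2,50,98],axis=0).round(3)); t=w[w[:,2]>np.nanpercentile(w[:,2],60)]; 
    p=np.polyfit(t[:,1],t[:,2],1);print('slope',p)
print(r.get_obs()['t'])
a=im[100:330,220:480];cv2.imwrite('pics/v2.png',cv2.resize(a[:,:,::-1],None,fx=2.3,fy=2.3,interpolation=2))
E
```

```text
10.6833 0.025821605244172784
[ 0.068 -0.097 -5.325  0.175  0.01  -0.01 ] [0.061 0.07  0.058 0.004 0.003 0.004]
offset y -0.03293372462140337 x 0.0018177615106472211
0.73 [336.7, 225.8, 14.6, 51.1] [[0.49  0.058 0.038]
 [0.504 0.165 0.059]
 [0.516 0.216 0.062]]
slope [0.00116548 0.06009442]
12.6667
```

View pics/v2.png

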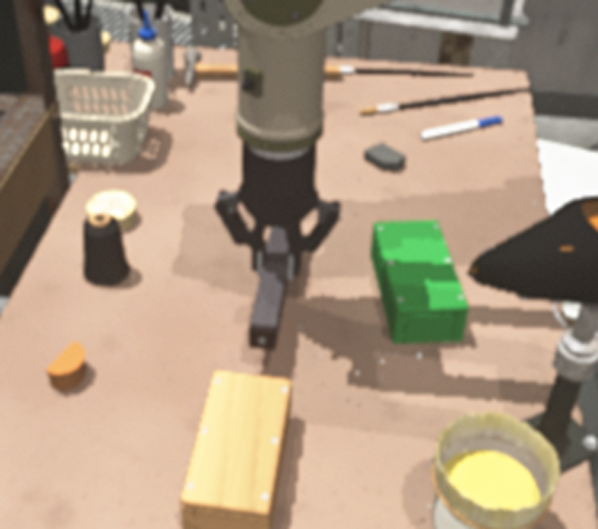

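The picture shows the bar held level, with its near end at about (262,335). The torque puts the balance point 33 mm to -y of the grip. I'll lay it down and take it up again there.

```bash
python3 - <<'E'
from h import *
x,y=0.504,0.1035; O=[180,0,90]
r.move_linear([x,y,0.0785],speed=0.05,stop_force=6)
print(r.get_obs()['eef_pos'])
effector.command_gripper(0.085)
r.move_linear([x,y,0.12],speed=0.15)
y-=0.033
r.move_linear([x,y,0.12],speed=0.1)
r.wait(.2); f0,e0=ft(40)
r.move_linear([x,y,0.0785],speed=0.1,stop_force=12)
zg=r.get_obs()['eef_pos'][2]
effector.command_gripper(0.02,100)
r.move_linear([x,y,0.12],speed=0.08); r.wait(0.3)
f,e=ft(60); d=f-f0; print(d.round(3),e.round(3),zg); print('offset y',d[3]/d[2], 'x',-d[4]/d[2])
im,dd=optics.snapshot("side");W=cloud("side",dd)
for m in models.masks_of("side","bar")[:1]:
    w=W[m['region']];t=w[(w[:,2]>np.nanpercentile(w[:,2],50))&(w[:,1]>.1)]
    print(m['p'],np.percentile(w,[2,50,98],axis=0).round(3),'slope',np.polyfit(t[:,1],t[:,2],1))
print(r.get_obs()['t'])
E
```

```text
[0.50326086 0.10342864 0.07940431]
[ 5.90e-02 -6.90e-02 -5.53e+00 -9.00e-03 -3.00e-03 -7.00e-03] [0.066 0.064 0.061 0.004 0.004 0.004] 0.07837698282538022
offset y 0.001682014125343929 x -0.000602552459029737
0.91 [[nan nan nan]
 [nan nan nan]
 [nan nan nan]] slope [0.00051603 0.06692356]
18.9
```

```bash
python3 - <<'E'
from h import *
for c in ['top','side']:
    W=np.load(f'pics/{c}.npy');x,y,z=W[...,0],W[...,1],W[...,2]
    s=(abs(x-.53)<.03)&(abs(y+.135)<.03)&(z>.058)&(z<.075)
    print(c,s.sum(),W[s].mean(0).round(4),np.median(W[s][:,2]),cv2.minAreaRect(W[s][:,:2].astype(np.float32)))
a=np.radians(102.8); C=np.array([.5319,-.1367]); g=C-0.0012*np.array([np.cos(a),np.sin(a)])
O=[180,0,102.8]
p=r.get_obs()['eef_pos']
r.move_linear([p[0],p[1],.21],speed=.15)
r.move_linear([*g,.21],speed=.12,ori=O)
r.move_linear([*g,.155],speed=.08)
r.wait(.3); f0,_=ft(25)
hit=r.move_linear([*g,.1395],speed=.012,stop_force=2.5)
f,_=ft(15);s=r.get_obs()
print(hit,s['eef_pos'],s['t'],(f-f0).round(3))
im,d=optics.snapshot("side");cv2.imwrite('pics/v3.png',cv2.resize(im[80:280,220:460,::-1],None,fx=2.5,fy=2.5,interpolation=2))
E
```

```text
top 96 [ 0.5317 -0.1366  0.0635] 0.06332460827999403 ((0.5318849086761475, -0.13673299551010132), (0.02571035735309124, 0.01589888334274292), 11.996423721313477)
side 35 [ 0.5303 -0.1332  0.061 ] 0.061286765608336125 ((0.5304276943206787, -0.13339513540267944), (0.017589814960956573, 0.02617371454834938), 87.99097442626953)
True [ 0.53211118 -0.1378612   0.14333489] 24.2667 [ 1.4400e-01 -1.1200e-01  1.1735e+01 -6.0000e-03  9.0000e-02  1.9000e-02]
```

View pics/v3.png

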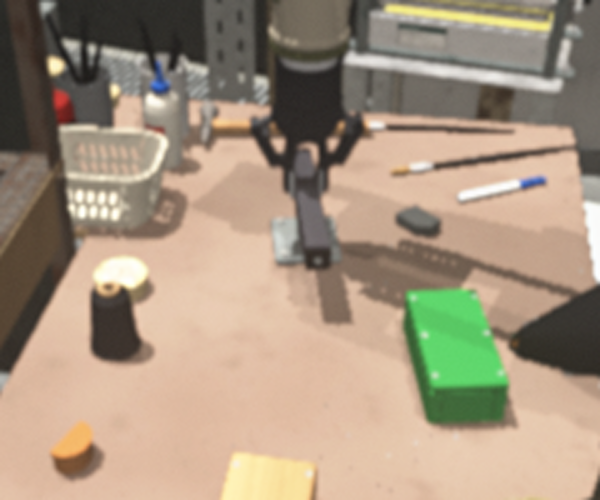

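The bar rests across the crest, with contact at the expected height (TCP 0.143). I'll ease the load off and release gradually.

```bash
python3 - <<'E'
from h import *
p=r.get_obs()['eef_pos'].copy()
f,_=ft(15);
for k in range(6):
    f,_=ft(12); print(f[2].round(2),f[3:5].round(3))
    if f[2]<1.0: break
    p[2]+=.0003; r.move_linear(p,speed=.01)
effector.command_gripper(0.029,20); r.wait(.2)
for o in (.033,.04,.085): effector.command_gripper(o); r.wait(.1)
r.wait(.3)
im,d=optics.snapshot("side")
p[2]+=.12; r.move_linear(p,speed=.08)
q=[.42,.15,.30]; r.move_linear(q,speed=.2)
s=r.get_obs();print(s['t'],s['eef_pos'])
ims=[]
for c in ("side","top"):
    im,d=optics.snapshot(c);W=cloud(c,d);ims.append(im)
    for m in models.masks_of(c,"bar")[:1]:
        w=W[m['region']];w=w[(w[:,2]>.08)&(w[:,2]<.12)];
        if c=='top':print(cv2.minAreaRect(w[:,:2].astype(np.float32)))
        A=np.c_[w[:,:2]-w[:,:2].mean(0),np.ones(len(w))];t=w[:,2]>np.median(w[:,2])-.005;print(c,m['p'],np.linalg.lstsq(A[t],w[t,2],rcond=None)[0].round(4))
cv2.imwrite('pics/v4.png',np.vstack([cv2.resize(ims[0][100:250,240:460],(440,300),interpolation=2),cv2.resize(ims[1][130:280,280:500],(440,300),interpolation=2)])[:,:,::-1])
E
```

```text
6.45 [-0.008  0.11 ]
-2.53 [0.005 0.017]
30.7917 [0.42011989 0.14945411 0.29982211]
side 0.86 [-0.0319 -0.0102  0.0891]
((0.5248528718948364, -0.10409735143184662), (0.0278816819190979, 0.2197568565607071), 13.675389289855957)
top 0.75 [-0.0004 -0.0004  0.0914]
```

View pics/v4.png

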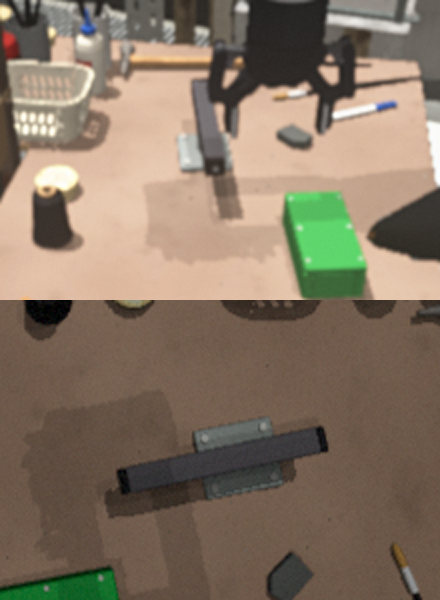

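The bar lies balanced and level: its slope in the top view is 0.0004 and it sits 13.7° against the anvil's 13.0°. In the lower picture it runs from (120,480) to (325,440) across the foot, and the robot is clear of it.

```bash
python3 -c "
from h import *
print(r.finish_job())"
```

```text
the job is handed in; nothing more can be done
None
```

The job is handed in at about 31 s: the bar was drawn from the wooden rack, laid down and released, found to balance about 32 mm from its middle, and now lies level and square on the anvil's crest, let go; no bystander was touched.

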